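# Refit the night lamp's battery cover

## Task

Take the blue battery cover from the sloping stand and refit it on the night lamp: with its rear raised, hook its front lip into the slot under the roof strip at the front of the battery bay (the bay may sit 1 cm or so forward or back in the lamp, so feel for it), then pivot it down and press its rear until the orange catch snaps over it and it lies flat. Let go, and leave the other things where they are.

Things in the scene. Friction and masses are not known exactly. Their poses are not given: they have to be found in the camera images.
- lamp: White night lamp fixed on the counter, 274 long (x) x 116 (y) x 55 mm high; warm round lens (to 81 mm high) and small toggle (to 75 mm) at its +x end. Origin: underside, 114 mm behind the front face; front (-x) faces the robot, z up. A grey battery tray with the bay sits in its top, up to 14 mm ahead of or behind its middle place along x; no reading tells where; feel it. It stays put under 60 N
- bay_seat (a point): Lamp frame (0, 0, 45) mm: where the seated cover's origin belongs when the tray is at its middle place (so +-14 mm along lamp x). Tray frame = lamp frame shifted with the tray. Side ledges, top 45 mm high, 64 mm apart, carry the cover; side walls 55 mm high leave 2.5 mm beside it. From roof edge (tray x = -61.5) to catch face (+61.5) the cover has 1.5 mm play each way
- slot_mouth (a point): Lamp frame (-61.5, 0, 47.5) mm: middle of the slot's mouth when the tray is at its middle place. On the tray a roof strip (underside 50.5, top 55.5 mm high) spans tray x = -90 to -61.5; the slot under it is 58 mm wide (y), 19 mm deep and empty down to 35 mm height or lower, like the bay behind it
- catch (a joint): Orange sprung catch on the tray, 32 mm wide, rear (+x) end of the bay: 0 = forward (closed), to 0.010 m = pushed back along +x. Preload 1.2 N, 0.3 N per mm. Nose: tray x 55, height 56.5 to 60 mm, overhangs the seated cover by 5 mm. Ramp above it rises to x 63, height 76; a cover let go at 10 degrees leans on it. Fingers pressing between rib and nose need 3 to 12 N, then a hard stop
- cover: Loose blue battery cover: plate 120 (x) x 80 (y) x 10 mm, about 0.12 kg, with a front lip 50 wide x 4 mm thick reaching 15 mm beyond the front (-x) edge, flush with the underside. Origin: centre of the plate's underside; x to the rear, z out of the ribbed face. It starts on the sloping stand, lip downhill
- lip_tip (a point): Middle of the lip's tip, (-75, 0, 2) mm in the cover frame. With the rear raised 28 degrees and the plate's front bottom edge (cover x = -60) about 1 mm above the ledges, the lip slides in level until the plate's upper front edge butts on the roof edge, the bottom edge being 4.8 mm (10 mm x sine of the angle) short of it; as the cover goes down it must creep forward to 1.5 mm
- cover_grip (a point): In the black grip rib, (-5, 0, 26) mm in the cover frame. The rib stands on the plate: 50 long (x), 14 wide (y), 28 mm tall (10 to 38 mm above the underside), centred at x = -5 mm
- cover_rear (a point): Middle of the cover's rear bottom edge, (60, 0, 0) mm in the cover frame
- stand: Green plastic drying stand fixed on the counter, a plate 130 x 90 mm sloping down towards the robot (-x) at 25 degrees with a 14 mm stop strip at its foot, 72 mm high. Origin: underside, 50 mm below the point of the slope where the cover's origin rests
- soap_dish: Terracotta soap dish with soap, 85 x 120 x 28 mm, origin under its centre; leave alone
- comb: Red plastic comb lying flat, 170 x 34 x 5 mm, origin under its middle; leave alone
- nail_clipper: Steel nail clipper, 75 x 14 x 11 mm, origin under its middle; leave alone
- tooth_cup: Blue ceramic tooth cup, 72 mm across, 95 mm high, origin under its centre; leave alone
- elastic_box: Clear hair elastic box with yellow lid, 84 x 64 x 50 mm, origin under its centre; leave alone
Mind the look-alikes: they are no part of the job. What is meant by the cover is not red, and is the larger of those in its own colour.

How it is judged:
By the outcome, as a careful person would: the job done as asked, in the order asked, and still so for the second after the job is handed in, with the robot touching nothing.
It also fails if it takes over 48 s, if anything falls off the work surface, if the arm or the gripper's body presses on something with over 40 N, if the wrist force passes 120 N, or if a joint passes its speed limit or range.

## Robot

A 6-joint arm with a two-finger parallel gripper is mounted at the origin on the work surface. World frame = base frame: x ahead of the robot, y to its left, z up, the work surface at z = 0. Lengths are in m, angles in rad, forces in N, time in s.
With the tool pointing down it reaches from about 0.25 to 0.775 m from the base axis. Payload 4 kg.
Tool frame: the origin (TCP) lies at the very end of the fingers, on their centre line; the grasp point (between the pads) lies 19 mm behind it; z points along the fingers, y is the line along which they close (so a half turn about z gives the same grasp; the last joint's range is limited). The gripper opens to 94 mm and grips with 3 to 60 N. Pads are 16 mm wide; open, the fingers measure 119 mm over their backs; the gripper's body (75 mm by 177 mm) begins 78 mm behind the grasp point.
Start: joints at [-1.3, 0.087, 1.371, -0, 1.684, -0.103], TCP at [0.201, -0.512, 0.206] pointing down, gripper open.
Joint ranges: [-3.1, 3.1], [-0.76, 2.03], [0.27, 2.55], [-1.08, 4.22], [0.17, 2.65], [-2.57, 2.57]. Speed limits (rad/s): [2.79, 2.79, 3.14, 3.14, 3.14, 3.14].

## Interface

Orientations are given as [roll, pitch, yaw] about the fixed x, y, z axes, in that order (R = Rz(yaw) Ry(pitch) Rx(roll)).
In Python, from bench import robot, vision gives the robot as it stands.
- The arm moves only by the shell command python3 -m crank 'ROWS'. ROWS is JSON, a list of rows, each a list of 3 entries, a list of its own where there are three numbers: the closure, from 0 (fully open) to 1 (shut), then the shift along the tool's x, y, z in m, then the turn, a rotation vector about the tool's x, y, z in degrees. A call has 1 to 8 rows; each row shifts and turns the commanded pose from where the row before left it, along the tool's axes as they then stand; what a row does not reach is not made up. A row lasts 1/10 s, in which the tool goes at most 50 mm and 8.59 degrees, less where a joint would pass 70% of its speed; a pose out of reach is approached as far as the arm can. A call with a gripper value outside its range is refused whole. The fingers move at their own pace and stop on an object; the grip force is fixed at half the most. Time passes only in rows, so rows that do not move let the fingers close. It gives the time, the measured TCP pose, the force, the opening and the grip force at its end, in the units of the state.
- robot.get_obs(): the state, without advancing time (a new reading comes with each control period).
- vision.snapshot(name): name is "scene" or "top" or "wrist"; returns a dict with "color" (420x560x3 uint8, red, green, blue), "z_map" (420x560 float32, m along the optical axis (not along the pixel's ray), 0 where there is no reading), "fx", "fy", "cx", "cy" (pixels), "R" (3x3) and "t" (3): a world point X has camera coordinates R X + t. Camera axes: x right, y down, z forward; pixel columns grow to the right and rows downward; lengths in m; the calibration is good to about 2 mm. A picture is of the moment at which its call begins.
- robot.close_job(): hands the job in; it is judged then, once.
The state is a dict: "time": time; "joint_positions": joint angles; "qvel": joint speeds; "joint_torque": joint torques, N m; "tool_pos": TCP position; "ee_rot": TCP orientation; "wrist_force": force on the tool from outside, world axes, zero at the start; "wrist_torque": the same for the moment, N m; "width": finger opening in m; "finger_force": force on a finger pad.
Only numpy, scipy, OpenCV 4.12 (cv2) and the standard library are available. Lean on these libraries where they do the work, as an engineer would, in place of code of your own. Each camera call takes 0.05 s, during which the arm holds its last target. There are 200 camera calls.

## Working session

There is one attempt and no reset: what is moved stays moved. The work goes in short steps, Python scripts to look and compute and a shell command to move; the robot and the scene stay as the last step left them, time stands still between calls to the robot, and variables do not carry over. Pictures are saved under pics/ and viewed, at most 10 in all, crops included, and the job is handed in when it is done.

```bash
ls; mkdir -p pics
python3 - <<'E'
from bench import robot, vision
import cv2,numpy as np,pickle
for n in ["scene","top"]:
    s=vision.snapshot(n); cv2.imwrite(f"pics/{n}0.png",s["color"][...,::-1]); pickle.dump(s,open(f"{n}0.pkl","wb"))
o=robot.get_obs(); print(o["time"],o["tool_pos"],o["ee_rot"],o["width"])
E
```

```text
pics
0.1 [ 0.20069702 -0.51153293  0.20444194] [-3.13962652e+00 -2.01296783e-04  3.73821502e-01] 0.09376421777477176
```

View pics/scene0.png

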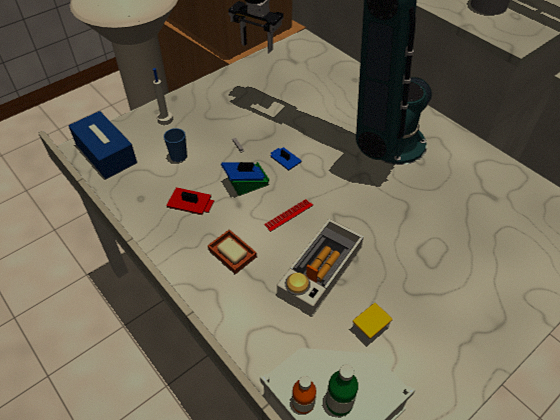

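View pics/top0.png

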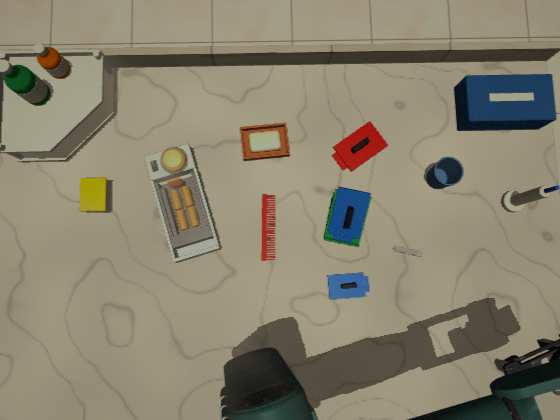

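The scene and top views show these candidates: a blue cover on the green stand (top 347,215), a smaller blue one on the counter (348,286) and a red one (360,146). The one on the stand fits, because it is blue, the larger of the two and on the sloping stand. The lamp is at about (185,205) with its lens at (173,158). I'll confirm with a crop and measure.

```bash
cat > h.py <<'E'
import numpy as np,cv2,pickle
from scipy.spatial.transform import Rotation as Ro
def cloud(s):
    z=s["z_map"];v,u=np.indices(z.shape)
    c=np.stack([(u-s["cx"])/s["fx"]*z,(v-s["cy"])/s["fy"]*z,z],-1)
    return (c-s["t"])@s["R"]   # R^T(c-t)
E
python3 - <<'E'
from h import *
s=pickle.load(open("top0.pkl","rb")); P=cloud(s); hsv=cv2.cvtColor(s["color"],cv2.COLOR_RGB2HSV)
v,u=np.indices(hsv.shape[:2])
print("fx",s["fx"],"cam",-s["R"].T@s["t"])
B=(hsv[...,0]>100)&(hsv[...,0]<125)&(hsv[...,1]>120)&(s["z_map"]>0)
for nm,(a,b,c,d) in dict(cover=(315,380,180,255),small=(320,375,265,305)).items():
    m=B&(u>a)&(u<b)&(v>c)&(v<d); X=P[m]
    for _ in range(3):
        c0=X.mean(0);n=np.linalg.svd(X-c0,full_matrices=False)[2][2];n*=np.sign(n[2]);X=X[abs((X-c0)@n)<.005]
    print(nm,m.sum(),c0.round(4),"n",n.round(4),"tilt",np.degrees(np.arccos(n[2])),"downhill",np.degrees(np.arctan2(n[1],n[0])))
    ex=-np.array([n[0],n[1],0]) if nm=="cover" else np.array([1.,0,0]);ex-=n*(ex@n);ex/=np.linalg.norm(ex);ey=np.cross(n,ex)
    q=np.stack([(X-c0)@ex,(X-c0)@ey],1).astype(np.float32); r=cv2.minAreaRect(q);print(r)
    print("rect centre",(c0+ex*r[0][0]+ey*r[0][1]).round(4), q.min(0),q.max(0))
    if nm=="cover":
        for k in np.unique((q[:,0]//.01)): 
            w=q[q[:,0]//.01==k]; print(int(k),w[:,1].min().round(4),w[:,1].max().round(4),len(w))
# lamp
m=(P[...,2]>.04)&(P[...,2]<.065)&(u>130)&(u<235)&(v>130)&(v<275)
q=P[m][:,:2].astype(np.float32);r=cv2.minAreaRect(q);print("lamp",r,cv2.boxPoints(r).round(4).tolist(),np.median(P[m][:,2]))
top=s["color"]
a=cv2.resize(top[120:310,290:400],None,fx=3,fy=3,interpolation=cv2.INTER_CUBIC);b=cv2.resize(top[130:272,130:240],None,fx=4,fy=4,interpolation=cv2.INTER_CUBIC)
im=np.zeros((570,770,3),np.uint8);im[:570,:330]=a;im[:568,330:770]=b
cv2.imwrite("pics/crop1.png",im[...,::-1])
E
```

```text
fx 522.5741665238011 cam [0.37348465 0.00766803 1.3255794 ]
cover 1502 [ 0.5221 -0.1878  0.0591] n [-0.4164  0.1017  0.9035] tilt 25.37883988181918 downhill 166.2763758162478
((-0.006829835474491119, -0.0009760521352291107), (0.13537918031215668, 0.07904752343893051), 0.3948965072631836)
rect centre [ 0.5158 -0.1873  0.0562] [-0.07461525 -0.04034245] [0.06101769 0.03898111]
-8 -0.0169 0.0213 9
-7 -0.0254 0.0366 31
-6 -0.0386 0.0377 108
-5 -0.0403 0.0381 120
-4 -0.0397 0.0384 95
-3 -0.0392 0.0382 90
-2 -0.0399 0.0381 91
-1 -0.0398 0.0379 93
0 -0.0382 0.0384 93
1 -0.038 0.0384 98
2 -0.0394 0.0383 126
3 -0.0391 0.0385 120
4 -0.0401 0.0387 119
5 -0.0383 0.039 122
6 -0.0237 0.0203 5
small 855 [ 0.3459 -0.1846  0.0074] n [ 0.0072 -0.0114  0.9999] tilt 0.7721468491921931 downhill -57.868531107876215
((0.000248737633228302, -0.0034510158002376556), (0.05934421345591545, 0.10084159672260284), 2.711721181869507)
rect centre [ 0.3462 -0.1881  0.0074] [-0.0305911  -0.05396158] [0.03039636 0.04735934]
lamp ((0.5613632798194885, 0.2208649218082428), (0.2751126289367676, 0.11731529980897903), 15.483131408691406) [[0.413100004196167, 0.24070000648498535], [0.44449999928474426, 0.12759999930858612], [0.7095999717712402, 0.20110000669956207], [0.6783000230789185, 0.3140999972820282]] 0.05393177282716383
```

View pics/crop1.png

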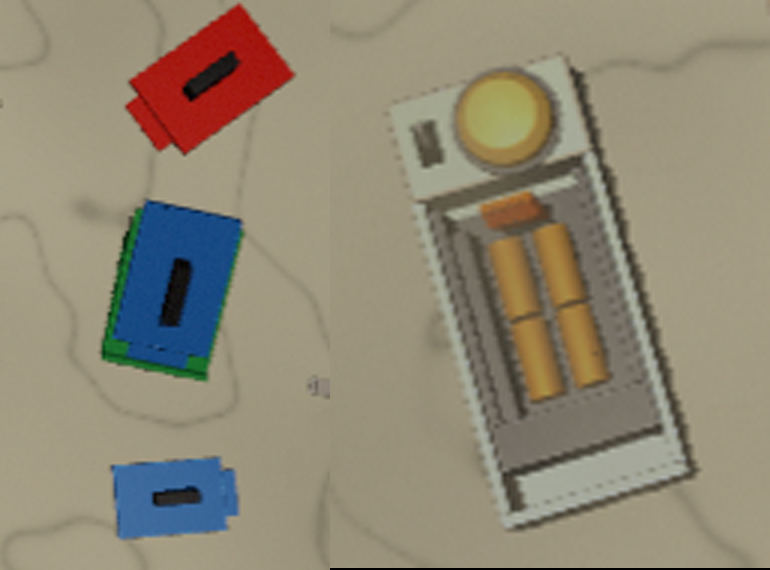

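The crop confirms it. The large blue cover with its black rib is on the green stand (crop 178,285), the small light blue and the red ones lie flat, and the lamp bay has its catch at (512,210). Next I'll locate the rib, and get a rough tray estimate from the catch and roof edge.

```bash
cat >> h.py <<'E'
def plan(pos,rpy,N,cur=None):
    """rows (shift in tool mm, turn deg) from the present pose to the given one"""
    from bench import robot
    o=robot.get_obs(); p=np.array(o["tool_pos"]);R=Ro.from_euler("xyz",o["ee_rot"])
    if cur is not None: p=np.array(cur[0]);R=Ro.from_euler("xyz",cur[1])
    T=Ro.from_euler("xyz",rpy); rv=(R.inv()*T).as_rotvec(); d=(np.array(pos)-p)/N
    print("from",p.round(4),R.as_euler("xyz").round(3),"total turn",np.degrees(rv).round(2),"total shift tool",(R.inv().apply(np.array(pos)-p)).round(4))
    for k in range(N):
        Rk=R*Ro.from_rotvec(rv*k/N)
        print(Rk.inv().apply(d).round(4).tolist(),np.degrees(rv/N).round(2).tolist())
LAMP=np.array([0.5392,0.2147,0.]);LY=np.radians(15.48)
LR=Ro.from_euler("z",LY)
def cov(x,z,pitch,tz=.012,gx=-.005):
    """tool pose holding the cover: its front bottom edge (cover x=-60) at lamp x,z; rear raised pitch deg"""
    C=LR*Ro.from_euler("y",-pitch,degrees=True)
    pos=LAMP+LR.apply([x,0,z])+C.apply([.060+gx,0,tz])
    return pos,[np.pi,-np.radians(pitch),LY]
E
python3 - <<'E'
from h import *
s=pickle.load(open("top0.pkl","rb")); P=cloud(s); hsv=cv2.cvtColor(s["color"],cv2.COLOR_RGB2HSV)
v,u=np.indices(hsv.shape[:2])
m=(hsv[...,2]<45)&(u>335)&(u<365)&(v>195)&(v<240)
C=Ro.from_euler("z",-13.7,degrees=True)*Ro.from_euler("y",-25,degrees=True); O=np.array([.527,-.189,.0505])
q=C.inv().apply(P[m]-O);q=q[q[:,2]>.03];print("rib in cover",len(q),q.min(0).round(4),q.max(0).round(4),np.median(q,0).round(4))
L=LR.inv().apply(P.reshape(-1,3)-LAMP).reshape(P.shape)
m=(hsv[...,0]<16)&(hsv[...,1]>150)&(u>160)&(u<195)&(v>172)&(v<192)
print("catch",L[m].min(0).round(4),L[m].max(0).round(4),len(L[m]))
m=(abs(L[...,1])<.022)&(abs(L[...,0]+.03)<.1)
for k in range(-25,18):
    w=L[m&(L[...,0]//.004==k)]
    if len(w): print(4*k+2,np.percentile(w[:,2],[10,50,90]).round(4),end="; ")
print();plan([.4768,-.1768,.1496],[np.pi,-.436,-.239],10)
E
```

```text
rib in cover 102 [-0.0299 -0.006   0.0302] [0.0193 0.0055 0.0439] [-0.0042 -0.0001  0.0376]
catch [-0.215  -0.1553  0.0553] [0.0742 0.0152 1.3256] 57
-98 [0.0022 0.0051 0.0085]; -94 [0.0026 0.0046 0.0099]; -90 [0.0027 0.0053 0.0088]; -86 [0.0013 0.0057 0.0091]; -82 [0.0054 0.0268 0.0555]; -78 [0.0523 0.0553 0.0578]; -74 [0.0527 0.0555 0.0588]; -70 [0.0531 0.0563 0.0576]; -66 [0.053  0.0551 0.058 ]; -62 [0.0508 0.0547 0.057 ]; -58 [0.0514 0.0548 0.0579]; -54 [0.0513 0.0551 0.0576]; -46 [0.0054 0.009  0.0145]; -42 [0.0061 0.012  0.0287]; -38 [0.0115 0.0294 0.0331]; -34 [0.0148 0.0306 0.0331]; -30 [0.0106 0.0291 0.0333]; -26 [0.0206 0.0287 0.0324]; -22 [0.0112 0.0291 0.0331]; -18 [0.0171 0.0293 0.0329]; -14 [0.0165 0.0302 0.0329]; -10 [0.01   0.0292 0.0347]; -6 [0.0168 0.0283 0.0338]; -2 [0.0093 0.0306 0.0338]; 2 [0.0101 0.0286 0.0329]; 6 [0.0179 0.0298 0.0332]; 10 [0.0096 0.0242 0.0309]; 14 [0.009  0.0286 0.0334]; 18 [0.0069 0.0294 0.0321]; 22 [0.0144 0.0291 0.0331]; 26 [0.0165 0.0286 0.0338]; 30 [0.0103 0.0299 0.0339]; 34 [0.0164 0.0298 0.0341]; 38 [0.0094 0.0287 0.0327]; 42 [0.0138 0.0292 0.0338]; 46 [0.0166 0.0285 0.0324]; 50 [0.0099 0.0282 0.0327]; 54 [0.0114 0.0284 0.033 ]; 58 [0.0119 0.0298 0.0328]; 62 [0.0125 0.0272 0.0605]; 66 [0.0086 0.0606 0.069 ]; 70 [0.0086 0.0194 0.0733]; 
from [ 0.2007 -0.5115  0.2044] [-3.14  -0.     0.374] total turn [-7.76 24.21 34.52] total shift tool [ 0.3793 -0.2107  0.0553]
[0.0379, -0.0211, 0.0055] [-0.78, 2.42, 3.45]
[0.0363, -0.0234, 0.0068] [-0.78, 2.42, 3.45]
[0.0345, -0.0256, 0.008] [-0.78, 2.42, 3.45]
[0.0326, -0.0278, 0.009] [-0.78, 2.42, 3.45]
[0.0304, -0.0298, 0.01] [-0.78, 2.42, 3.45]
[0.0281, -0.0317, 0.0108] [-0.78, 2.42, 3.45]
[0.0257, -0.0335, 0.0115] [-0.78, 2.42, 3.45]
[0.0231, -0.0351, 0.0121] [-0.78, 2.42, 3.45]
[0.0205, -0.0366, 0.0125] [-0.78, 2.42, 3.45]
[0.0177, -0.0379, 0.0128] [-0.78, 2.42, 3.45]
```

```bash
python3 -m crank '[[0.4,[0.0379,-0.0211,0.0055],[-0.78,2.42,3.45]],[0.4,[0.0363,-0.0234,0.0068],[-0.78,2.42,3.45]],[0.4,[0.0345,-0.0256,0.008],[-0.78,2.42,3.45]],[0.4,[0.0326,-0.0278,0.009],[-0.78,2.42,3.45]],[0.4,[0.0304,-0.0298,0.01],[-0.78,2.42,3.45]],[0.4,[0.0281,-0.0317,0.0108],[-0.78,2.42,3.45]],[0.4,[0.0257,-0.0335,0.0115],[-0.78,2.42,3.45]],[0.4,[0.0231,-0.0351,0.0121],[-0.78,2.42,3.45]]]'
python3 -m crank '[[0.4,[0.0205,-0.0366,0.0125],[-0.78,2.42,3.45]],[0.4,[0.0177,-0.0379,0.0128],[-0.78,2.42,3.45]],[0.4,[0,0,0],[0,0,0]]]'
python3 - <<'E'
from h import *
from bench import vision,robot
s=vision.snapshot("wrist");cv2.imwrite("pics/w1.png",s["color"][...,::-1]);P=cloud(s)
plan([.5176,-.1868,.0592],[np.pi,-.436,-.239],1)
hsv=cv2.cvtColor(s["color"],cv2.COLOR_RGB2HSV)
B=(hsv[...,0]>100)&(hsv[...,0]<125)&(hsv[...,1]>120)&(s["z_map"]>0)
C=Ro.from_euler("z",-13.7,degrees=True)*Ro.from_euler("y",-25,degrees=True); O=np.array([.527,-.189,.0505])
q=C.inv().apply(P[B]-O);q=q[(abs(q[:,2]-.01)<.01)&(abs(q[:,0])<.09)&(abs(q[:,1])<.06)];print(len(q),np.percentile(q,[.2,50,99.8],0).round(4))
f=q[abs(q[:,0])<.055];A=np.c_[f[:,:2],np.ones(len(f))];print("plane",np.linalg.lstsq(A,f[:,2],rcond=None)[0].round(4))
m=(hsv[...,2]<60);r=C.inv().apply(P[m]-O);r=r[(r[:,2]>.025)&(r[:,2]<.042)&(abs(r[:,0])<.05)&(abs(r[:,1])<.02)]
print("rib",len(r),np.percentile(r,[1,50,99],0).round(4))
E
```

```text
time: 0.9
tool_pos: [0.4221, -0.2428, 0.1605]
ee_rot: [3.118, -0.352, -0.112]
wrist_force: [0.9, 0.8, 0.8]
width: 0.0563
finger_force: 0.0
time: 1.2
tool_pos: [0.4772, -0.1713, 0.1475]
ee_rot: [-3.141, -0.434, -0.231]
wrist_force: [-0.1, -0.8, 0.0]
width: 0.0566
finger_force: 0.0
from [ 0.4767 -0.1739  0.1484] [ 3.139 -0.434 -0.231] total turn [-0.06  0.09  0.41] total shift tool [0.0012 0.0029 0.0989]
[0.0012, 0.0029, 0.0989] [-0.06, 0.09, 0.41]
9697 [[-0.0754 -0.0398  0.0038]
 [ 0.0042  0.0001  0.0108]
 [ 0.0587  0.0388  0.013 ]]
plane [-0.0013  0.0038  0.0109]
rib 841 [[-0.0291 -0.0073  0.0266]
 [-0.0036 -0.0008  0.0387]
 [ 0.0188  0.0053  0.0403]]
```

View pics/w1.png

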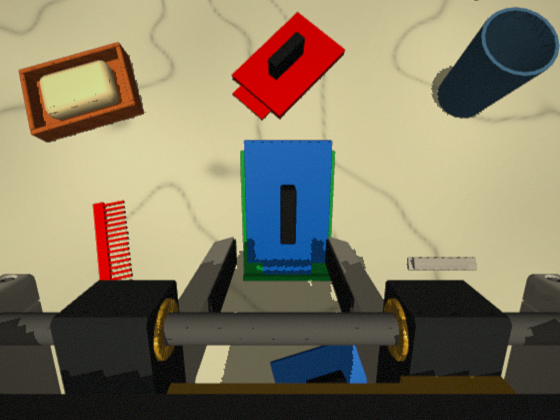

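The wrist view shows the cover centred ahead of the fingers, with the rib at (288,213). It agrees with my estimate to about 1 mm, so I'll descend and grip.

```bash
python3 -m crank '[[0.4,[0.001,0.0025,0.03],[0,0,0.4]],[0.4,[0,0,0.03],[0,0,0]],[0.4,[0,0,0.025],[0,0,0]],[0.4,[0,0,0.012],[0,0,0]],[0.4,[0,0,0],[0,0,0]],[1,[0,0,0],[0,0,0]],[1,[0,0,0],[0,0,0]],[1,[0,0,0],[0,0,0]]]'
python3 -m crank '[[1,[0,0,0],[0,0,0]],[1,[0,0,0],[0,0,0]]]'
```

```text
time: 2.05
tool_pos: [0.5175, -0.1905, 0.0642]
ee_rot: [3.141, -0.44, -0.245]
wrist_force: [-0.2, -0.4, 0.3]
width: 0.0358
finger_force: 0.0
time: 2.25
tool_pos: [0.5172, -0.19, 0.0632]
ee_rot: [-3.142, -0.438, -0.245]
wrist_force: [-0.3, -0.6, -0.4]
width: 0.0198
finger_force: 0.0
```

```bash
python3 -m crank '[[0.8,[0,-0.003,0.0015],[0,0,0]],[1,[0,0,0],[0,0,0]],[1,[0,0,0],[0,0,0]],[1,[0,0,0],[0,0,0]]]'
```

```text
time: 2.65
tool_pos: [0.5181, -0.1867, 0.0609]
ee_rot: [-3.141, -0.436, -0.245]
wrist_force: [-1.4, 1.2, 1.2]
width: 0.0137
finger_force: 30.0
```

```bash
sed -i 's/tz=.012,gx=-.005/tz=.0125,gx=-.004/' h.py; python3 -m crank '[[1,[0,0,-0.01],[0,0,0]],[1,[0,0,-0.025],[0,0,0]],[1,[0,0,-0.035],[0,0,0]],[1,[0,0,-0.02],[0,0,0]],[1,[0,0,0],[0,0,0]]]'
python3 - <<'E'
from h import *
p,r=cov(-.028,.080,28);print(p,r);plan(p,r,10)
E
```

```text
time: 3.15
tool_pos: [0.4823, -0.179, 0.1471]
ee_rot: [3.139, -0.444, -0.245]
wrist_force: [0.2, -0.7, -2.4]
width: 0.0138
finger_force: 30.0
[0.55421161 0.21885744 0.11732725] [3.141592653589793, np.float64(-0.4886921905584123), np.float64(0.2701769682087222)]
from [ 0.4823 -0.179   0.1471] [ 3.139 -0.444 -0.245] total turn [ 13.39   2.54 -26.35] total shift tool [-0.0368 -0.4034  0.0145]
[-0.0037, -0.0403, 0.0015] [1.34, 0.25, -2.64]
[-0.0018, -0.0404, 0.0024] [1.34, 0.25, -2.64]
[0.0, -0.0404, 0.0033] [1.34, 0.25, -2.64]
[0.0019, -0.0403, 0.0043] [1.34, 0.25, -2.64]
[0.0037, -0.04, 0.0052] [1.34, 0.25, -2.64]
[0.0055, -0.0397, 0.0062] [1.34, 0.25, -2.64]
[0.0073, -0.0392, 0.0071] [1.34, 0.25, -2.64]
[0.009, -0.0387, 0.0081] [1.34, 0.25, -2.64]
[0.0108, -0.038, 0.009] [1.34, 0.25, -2.64]
[0.0124, -0.0373, 0.0099] [1.34, 0.25, -2.64]
```

```bash
python3 -m crank '[[1,[-0.0037,-0.0403,0.0015],[1.34,0.25,-2.64]],[1,[-0.0018,-0.0404,0.0024],[1.34,0.25,-2.64]],[1,[0,-0.0404,0.0033],[1.34,0.25,-2.64]],[1,[0.0019,-0.0403,0.0043],[1.34,0.25,-2.64]],[1,[0.0037,-0.04,0.0052],[1.34,0.25,-2.64]],[1,[0.0055,-0.0397,0.0062],[1.34,0.25,-2.64]],[1,[0.0073,-0.0392,0.0071],[1.34,0.25,-2.64]],[1,[0.009,-0.0387,0.0081],[1.34,0.25,-2.64]]]'
python3 -m crank '[[1,[0.0108,-0.038,0.009],[1.34,0.25,-2.64]],[1,[0.0124,-0.0373,0.0099],[1.34,0.25,-2.64]],[1,[0,0,0],[0,0,0]],[1,[0,0,0],[0,0,0]]]'
python3 - <<'E'
from h import *
from bench import vision,robot
o=robot.get_obs();p=np.array(o["tool_pos"]);R=Ro.from_euler("xyz",o["ee_rot"])
plan(*cov(-.028,.080,28),1)
s=vision.snapshot("wrist");cv2.imwrite("pics/w2.png",s["color"][...,::-1]);pickle.dump(s,open("w2.pkl","wb"))
s=vision.snapshot("top");pickle.dump(s,open("top1.pkl","wb"));P=cloud(s);hsv=cv2.cvtColor(s["color"],cv2.COLOR_RGB2HSV)
# cover in top view, in tool frame
v,u=np.indices(P.shape[:2])
B=(hsv[...,0]>100)&(hsv[...,0]<125)&(hsv[...,1]>120)&(P[...,2]>.07)&(u>130)&(u<240)
q=R.inv().apply(P[B]-p);print("cover in tool",len(q),np.percentile(q,[.5,50,99.5],0).round(4))
L=LR.inv().apply(P[B]-LAMP);print("cover in lamp",np.percentile(L,[.5,50,99.5],0).round(4))
E
```

```text
time: 3.95
tool_pos: [0.5377, 0.142, 0.1176]
ee_rot: [-3.135, -0.471, 0.167]
wrist_force: [0.5, -0.7, -0.6]
width: 0.0139
finger_force: 30.0
time: 4.35
tool_pos: [0.5516, 0.2202, 0.1117]
ee_rot: [-3.136, -0.479, 0.27]
wrist_force: [-0.2, 1.3, -1.3]
width: 0.0135
finger_force: 30.0
from [0.5516 0.2202 0.1117] [-3.136 -0.479  0.27 ] total turn [-0.32  0.55  0.  ] total shift tool [ 0.0045  0.0019 -0.004 ]
[0.0045, 0.0019, -0.004] [-0.32, 0.55, 0.0]
cover in tool 507 [[-0.054  -0.0373 -0.558 ]
 [ 0.0254  0.0208  0.0029]
 [ 0.2008  0.0924  0.0081]]
cover in lamp [[-0.1198 -0.0936  0.0837]
 [ 0.0368 -0.0188  0.121 ]
 [ 0.0694  0.0393  0.6975]]
```

View pics/w2.png

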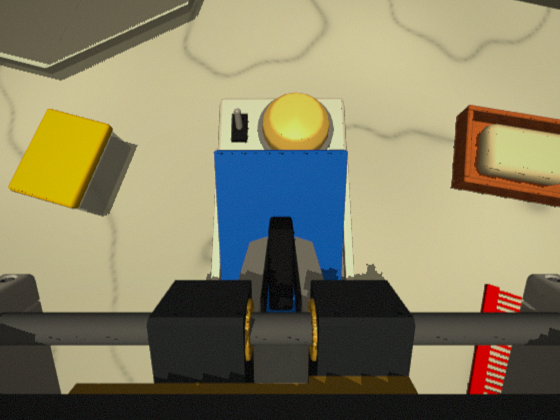

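The wrist view shows the cover held square over the lamp: its rear edge spans (215..347,152) and the lamp top spans (219..345,100). I'll check the lateral offset in numbers from this same view.

Run:
```python
from h import *
s=pickle.load(open("w2.pkl","rb"));P=cloud(s);hsv=cv2.cvtColor(s["color"],cv2.COLOR_RGB2HSV)
v,u=np.indices(P.shape[:2]);L=LR.inv().apply(P.reshape(-1,3)-LAMP).reshape(P.shape)
B=(hsv[...,0]>100)&(hsv[...,0]<125)&(hsv[...,1]>120)&(v>150)&(v<280)&(u>200)&(u<360)
q=L[B];print("cover",len(q),np.percentile(q,[1,50,99],0).round(4))
f=q[abs(q[:,1])<.038];A=np.c_[f[:,:2],np.ones(len(f))];k=np.linalg.lstsq(A,f[:,2],rcond=None)[0];print("pitch,roll",np.degrees(np.arctan(k[:2])).round(2))
for x0 in range(-1,7):
    w=q[(q[:,0]>x0*.01)&(q[:,0]<x0*.01+.01)]
    if len(w)>20: print(x0,w[:,1].min().round(4),w[:,1].max().round(4),end="; ")
m=(abs(L[...,2]-.055)<.008)&(u>200)&(u<360)
for x0 in (.08,.09,.10,.11,.12,.13,.14,.15): 
    w=L[m&(abs(L[...,0]-x0)<.005)]
    if len(w): print("lamp",x0,np.percentile(w[:,1],[.5,99.5]).round(4))
w=L[m];print("lamp rear x",w[:,0].max())
```

```text
cover 12800 [[-0.0034 -0.0369  0.1007]
 [ 0.0432  0.0017  0.1247]
 [ 0.0693  0.0408  0.1387]]
pitch,roll [21.    0.85]
-1 -0.0377 0.0417; 0 -0.0378 0.0416; 1 -0.0378 0.0415; 2 -0.0376 0.0414; 3 -0.0377 0.0415; 4 -0.0376 0.0417; 5 -0.0378 0.0417; 6 -0.0376 0.0416; lamp 0.08 [-0.0563  0.0592]
lamp 0.09 [-0.0565 -0.0551]
lamp 0.1 [0.0073 0.0082]
lamp 0.11 [-0.0549  0.0586]
lamp 0.12 [-0.0554  0.0593]
lamp 0.13 [-0.0554  0.0586]
lamp 0.14 [-0.0557  0.0595]
lamp 0.15 [-0.0549  0.0587]
lamp rear x 0.1599169287874055
```

The cover slipped about 6° in pitch (21° against the tool's 27.4°). Laterally it is aligned with the lamp. I'll account for the slip.

```bash
cat >> h.py <<'E'
LAMP=LAMP+LR.apply([0,.0018,0])
def cov2(x,z,pitch,delta=6.4,g=(-.004,.0315)):
    C=LR*Ro.from_euler("y",-pitch,degrees=True); rpy=[np.pi,-np.radians(pitch+delta),LY]
    return LAMP+LR.apply([x,0,z])+C.apply([.060+g[0],0,g[1]])+.019*Ro.from_euler("xyz",rpy).as_matrix()[:,2],rpy
def look(tag):
    from bench import vision,robot
    s=vision.snapshot("wrist");P=cloud(s);hsv=cv2.cvtColor(s["color"],cv2.COLOR_RGB2HSV);cv2.imwrite(f"pics/{tag}.png",s["color"][...,::-1])
    o=robot.get_obs();v,u=np.indices(P.shape[:2]);L=LR.inv().apply(P.reshape(-1,3)-LAMP).reshape(P.shape)
    q=L[(hsv[...,0]>100)&(hsv[...,0]<125)&(hsv[...,1]>120)&(v<280)&(u>190)&(u<370)&(L[...,2]>.04)]
    xr=np.percentile(q[:,0],99.8);f=q[(abs(q[:,1])<.036)&(q[:,0]<xr-.003)]
    for _ in range(3):
        A=np.c_[f[:,:2],np.ones(len(f))];k=np.linalg.lstsq(A,f[:,2],rcond=None)[0];f=f[abs(A@k-f[:,2])<.003]
    th=np.arctan(k[0]);c,sn=np.cos(th),np.sin(th)
    rt=np.array([xr,k[0]*xr+k[2]]);o0=rt-.12*np.array([c,sn])-.01*np.array([-sn,c])
    print(tag,"t",o["time"],"cover pitch %.1f tool pitch %.1f roll %.1f"%(np.degrees(th),-np.degrees(o["ee_rot"][1]),np.degrees(np.arctan(k[1]))),"rear top x,z",rt.round(4),"front bottom",o0.round(4),"y",np.percentile(q[:,1],[1,99]).round(4),"F",np.round(o["wrist_force"],1))
E
python3 - <<'E'
from h import *
look("w3"); plan(*cov2(-.030,.062,28),2)
E
```

```text
w3 t 4.5 cover pitch 27.0 tool pitch 27.6 roll 0.4 rear top x,z [0.0718 0.1403] front bottom [-0.0305  0.0768] y [-0.04    0.0377] F [ 0.9 -0.4 -0.6]
from [0.5524 0.2187 0.1133] [-3.136 -0.482  0.267] total turn [-0.25  6.79 -0.16] total shift tool [-0.0046 -0.0014  0.0121]
[-0.0023, -0.0007, 0.0061] [-0.12, 3.4, -0.08]
[-0.0026, -0.0007, 0.0059] [-0.12, 3.4, -0.08]
```

The robust fit gives a cover pitch of 27° against 27.6° for the tool, so it did not slip; the first fit was contaminated. I'll lower it into the bay behind the roof edge.

Run:
```python
from h import *
plan(*cov2(-.030,.0465,28,.5),1)
```

```text
from [0.5524 0.2187 0.1133] [-3.136 -0.482  0.267] total turn [-0.25  0.89 -0.15] total shift tool [-0.0137 -0.0013  0.026 ]
[-0.0137, -0.0013, 0.026] [-0.25, 0.89, -0.15]
```

```bash
python3 -m crank '[[1,[-0.004,-0.0013,0.0075],[-0.25,0.9,-0.15]],[1,[-0.004,0,0.0075],[0,0,0]],[1,[-0.003,0,0.0055],[0,0,0]],[1,[-0.0025,0,0.005],[0,0,0]],[1,[0,0,0],[0,0,0]]]'
python3 -c '
from h import *
look("w4"); plan(*cov2(-.030,.0465,28,.5),1)'
```

```text
time: 5.0
tool_pos: [0.5525, 0.2209, 0.0845]
ee_rot: [-3.141, -0.498, 0.271]
wrist_force: [0.0, -0.7, -1.0]
width: 0.0137
finger_force: 30.0
w4 t 5.05 cover pitch 27.9 tool pitch 28.5 roll 0.2 rear top x,z [0.0724 0.113 ] front bottom [-0.029   0.0479] y [-0.0384  0.0396] F [-1.1  0.2 -1.2]
from [0.5526 0.221  0.0849] [-3.141 -0.498  0.271] total turn [-0.05 -0.05  0.05] total shift tool [-0.0012  0.0007  0.0004]
[-0.0012, 0.0007, 0.0004] [-0.05, -0.05, 0.05]
```

```bash
python3 -m crank '[[1,[-0.0005,0.0005,0.001],[0,0,0]],[1,[-0.0026,0,-0.0014],[0,0,0]],[1,[-0.0026,0,-0.0014],[0,0,0]],[1,[-0.0026,0,-0.0014],[0,0,0]],[1,[-0.0018,0,-0.0009],[0,0,0]],[1,[0,0,0],[0,0,0]]]'
python3 -c '
from h import *
look("w5"); plan(*cov2(-.042,.0460,28,.5),1)'
```

```text
time: 5.65
tool_pos: [0.542, 0.2179, 0.0842]
ee_rot: [-3.141, -0.499, 0.272]
wrist_force: [-0.4, -0.1, -1.1]
width: 0.0138
finger_force: 30.0
w5 t 5.7 cover pitch 27.7 tool pitch 28.6 roll 0.2 rear top x,z [0.0614 0.1126] front bottom [-0.0401  0.0479] y [-0.0384  0.0395] F [-0.4  0.1 -0.3]
from [0.5421 0.218  0.0841] [-3.141 -0.499  0.272] total turn [-0.07 -0.1   0.07] total shift tool [-0.0021  0.0006 -0.0003]
[-0.0021, 0.0006, -0.0003] [-0.07, -0.1, 0.07]
```

```bash
for i in 1 2; do :; done; python3 -m crank '[[1,[-0.0004,0,0.0007],[0,0,0]],[1,[0,0,0],[0,0,0]]]'
python3 -m crank '[[1,[-0.0004,0,0.0007],[0,0,0]],[1,[0,0,0],[0,0,0]]]'
```

```text
time: 5.9
tool_pos: [0.5425, 0.218, 0.0838]
ee_rot: [-3.141, -0.5, 0.272]
wrist_force: [-1.1, -0.9, 1.3]
width: 0.0137
finger_force: 30.0
time: 6.1
tool_pos: [0.543, 0.2182, 0.0835]
ee_rot: [-3.141, -0.501, 0.272]
wrist_force: [-2.3, -0.6, 4.1]
width: 0.0135
finger_force: 30.0
```

```bash
python3 -m crank '[[1,[0.0009,0,-0.0018],[0,0,0]],[1,[-0.0018,0,-0.0009],[0,0,0]],[1,[-0.0018,0,-0.0009],[0,0,0]],[1,[0,0,0],[0,0,0]]]'
python3 -m crank '[[1,[-0.0009,0,-0.0005],[0,0,0]],[1,[-0.0009,0,-0.0005],[0,0,0]],[1,[0,0,0],[0,0,0]]]'
```

```text
time: 6.5
tool_pos: [0.5379, 0.2167, 0.0837]
ee_rot: [-3.141, -0.498, 0.272]
wrist_force: [1.1, 0.9, -0.9]
width: 0.0138
finger_force: 30.0
time: 6.8
tool_pos: [0.5363, 0.2163, 0.0841]
ee_rot: [-3.141, -0.499, 0.272]
wrist_force: [1.2, 0.6, -2.3]
width: 0.014
finger_force: 30.0
```

```bash
python3 -m crank '[[1,[-0.0009,0,-0.0005],[0,0,0]],[1,[-0.0009,0,-0.0005],[0,0,0]],[1,[0,0,0],[0,0,0]]]'; python3 -c '
from h import *
look("w6"); plan(*cov2(-.048,.0460,28,.5),1)'
```

```text
time: 7.1
tool_pos: [0.5354, 0.216, 0.085]
ee_rot: [-3.141, -0.502, 0.272]
wrist_force: [4.8, 1.1, -4.5]
width: 0.0135
finger_force: 30.0
w6 t 7.15 cover pitch 28.2 tool pitch 28.8 roll 0.2 rear top x,z [0.0566 0.1151] front bottom [-0.0445  0.0496] y [-0.0385  0.0395] F [ 5.2  1.8 -4. ]
from [0.5354 0.2161 0.0849] [-3.141 -0.502  0.272] total turn [-0.07 -0.26  0.07] total shift tool [-0.0016  0.0005  0.0009]
[-0.0016, 0.0005, 0.0009] [-0.07, -0.26, 0.07]
```

```bash
python3 -m crank '[[1,[0.0009,0,0.0005],[0,0,0]],[1,[-0.0006,0,0.0012],[0,0,0]],[1,[0,0,0],[0,0,0]]]'; python3 -m crank '[[1,[-0.0009,0,-0.0005],[0,0,0]],[1,[0,0,0],[0,0,0]]]';  python3 -m crank '[[1,[-0.0009,0,-0.0005],[0,0,0]],[1,[0,0,0],[0,0,0]]]'; python3 -c '
from h import *
look("w7"); plan(*cov2(-.048,.0460,28,.5),1)'
```

```text
time: 7.45
tool_pos: [0.5359, 0.2161, 0.0839]
ee_rot: [-3.141, -0.5, 0.272]
wrist_force: [1.4, 0.2, 2.5]
width: 0.014
finger_force: 30.0
time: 7.65
tool_pos: [0.5356, 0.2161, 0.0842]
ee_rot: [-3.141, -0.503, 0.272]
wrist_force: [4.6, 1.8, 0.4]
width: 0.0137
finger_force: 30.0
time: 7.85
tool_pos: [0.5352, 0.216, 0.0845]
ee_rot: [-3.141, -0.504, 0.271]
wrist_force: [6.6, 2.0, -0.8]
width: 0.0139
finger_force: 30.0
w7 t 7.9 cover pitch 28.6 tool pitch 28.9 roll 0.3 rear top x,z [0.0559 0.1148] front bottom [-0.0447  0.0486] y [-0.0385  0.0395] F [ 7.1  2.2 -0.6]
from [0.5352 0.216  0.0845] [-3.141 -0.504  0.271] total turn [-0.07 -0.37  0.07] total shift tool [-0.0012  0.0005  0.0006]
[-0.0012, 0.0005, 0.0006] [-0.07, -0.37, 0.07]
```

The cover is butted on the roof edge: 7 N horizontal and almost no vertical force. The lip is under the roof and the tray sits about 10 mm rearward. Now I'll pivot down with forward creep.

```bash
python3 -c '
from h import *
plan(*cov2(-.0484,.0470,20,.5),4); plan(*cov2(-.0497,.0470,12,.5),4,cov2(-.0484,.0470,20,.5))'
```

```text
from [0.5352 0.216  0.0845] [-3.141 -0.504  0.271] total turn [-0.07 -8.37  0.07] total shift tool [0.     0.0005 0.0075]
[0.0, 0.0001, 0.0019] [-0.02, -2.09, 0.02]
[0.0001, 0.0001, 0.0019] [-0.02, -2.09, 0.02]
[0.0001, 0.0001, 0.0019] [-0.02, -2.09, 0.02]
[0.0002, 0.0001, 0.0019] [-0.02, -2.09, 0.02]
from [0.5388 0.2165 0.078 ] [ 3.142 -0.358  0.27 ] total turn [ 0. -8. -0.] total shift tool [-0.0001  0.      0.0075]
[-0.0, 0.0, 0.0019] [0.0, -2.0, -0.0]
[0.0, 0.0, 0.0019] [0.0, -2.0, -0.0]
[0.0001, 0.0, 0.0019] [0.0, -2.0, -0.0]
[0.0002, 0.0, 0.0019] [0.0, -2.0, -0.0]
```

```bash
python3 -m crank '[[1,[0,0,0.0019],[0,-2.1,0]],[1,[0.0001,0,0.0019],[0,-2.1,0]],[1,[0.0001,0,0.0019],[0,-2.1,0]],[1,[0.0002,0,0.0019],[0,-2.1,0]],[1,[0,0,0],[0,0,0]]]'; python3 -c '
from h import *
look("w8"); plan(*cov2(-.0497,.0470,12,.5),4)'
```

```text
time: 8.4
tool_pos: [0.5391, 0.217, 0.0776]
ee_rot: [-3.141, -0.356, 0.271]
wrist_force: [5.4, 1.7, 2.7]
width: 0.0138
finger_force: 30.0
w8 t 8.45 cover pitch 20.6 tool pitch 20.4 roll 0.2 rear top x,z [0.0619 0.0984] front bottom [-0.0469  0.0468] y [-0.0386  0.0395] F [5.6 2.  1.8]
from [0.539  0.217  0.0778] [-3.141 -0.357  0.272] total turn [-0.05 -7.95  0.08] total shift tool [-0.0004  0.0005  0.0072]
[-0.0001, 0.0001, 0.0018] [-0.01, -1.99, 0.02]
[-0.0, 0.0001, 0.0018] [-0.01, -1.99, 0.02]
[0.0, 0.0001, 0.0018] [-0.01, -1.99, 0.02]
[0.0001, 0.0001, 0.0018] [-0.01, -1.99, 0.02]
```

```bash
python3 -m crank '[[1,[-0.0001,0,0.0018],[0,-2,0]],[1,[0,0,0.0018],[0,-2,0]],[1,[0,0,0.0018],[0,-2,0]],[1,[0.0001,0,0.0018],[0,-2,0]],[1,[0,0,0],[0,0,0]]]'; python3 -c '
from h import *
look("w9"); plan(*cov2(-.0500,.0468,10,.5),1)'
```

```text
time: 8.95
tool_pos: [0.5417, 0.2178, 0.0708]
ee_rot: [-3.141, -0.218, 0.272]
wrist_force: [5.7, 2.4, 2.0]
width: 0.0139
finger_force: 30.0
w9 t 9.0 cover pitch 13.1 tool pitch 12.6 roll 0.2 rear top x,z [0.0661 0.0829] front bottom [-0.0486  0.0461] y [-0.0384  0.0397] F [7.6 2.2 0.3]
from [0.5416 0.2178 0.0709] [-3.141 -0.219  0.272] total turn [-0.05 -2.05  0.08] total shift tool [-0.0005  0.0005  0.002 ]
[-0.0005, 0.0005, 0.002] [-0.05, -2.05, 0.08]
```

```bash
python3 -m crank '[[1,[-0.0003,0,0.0018],[0,-2,0]],[1,[0,0,0.0018],[0,-2,0]],[1,[0,0,0],[0,0,0]]]'; python3 -c '
from h import *
look("w10"); plan(*cov2(-.0505,.0468,8,.5),1)'
```

```text
time: 9.3
tool_pos: [0.5425, 0.2181, 0.0674]
ee_rot: [-3.141, -0.15, 0.272]
wrist_force: [8.0, 3.3, 1.6]
width: 0.014
finger_force: 30.0
w10 t 9.35 cover pitch 9.3 tool pitch 8.6 roll 0.2 rear top x,z [0.067  0.0751] front bottom [-0.0498  0.0459] y [-0.0386  0.0397] F [7.9 3.4 1.4]
from [0.5425 0.2181 0.0674] [-3.141 -0.151  0.272] total turn [-0.06 -0.12  0.09] total shift tool [-0.0007  0.0006  0.0003]
[-0.0007, 0.0006, 0.0003] [-0.06, -0.12, 0.09]
```

View pics/w10.png

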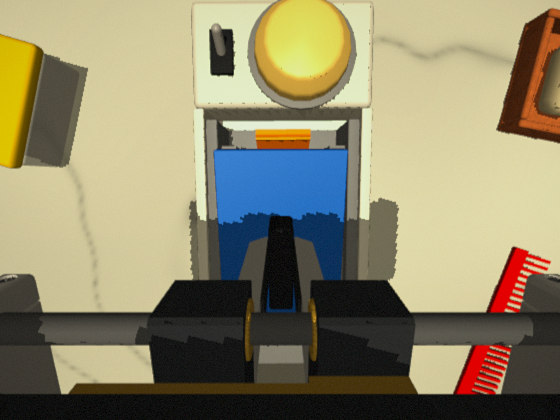

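The view shows the cover between the bay walls with its rear edge (215..347,150) against the orange catch (283,138). I'll release it, back off, and then press the rear with closed fingers.

```bash
python3 -m crank '[[0.6,[0,0,0],[0,0,0]],[0.6,[0,0,0],[0,0,0]],[0.6,[0,0,0],[0,0,0]],[0.6,[0,0,0],[0,0,0]]]'; python3 -m crank '[[0.6,[0,0,-0.01],[0,0,0]],[0.6,[0,0,-0.02],[0,0,0]],[0.6,[0,0,-0.025],[0,0,0]],[1,[0,0,0],[0,0,0]]]'; python3 -c '
from h import *
look("w11"); 
p=LAMP+LR.apply([.010+.036,0,.085]); plan(p,[np.pi,0,LY],3)'
```

```text
time: 9.75
tool_pos: [0.5382, 0.2168, 0.0649]
ee_rot: [-3.141, -0.14, 0.272]
wrist_force: [0.2, 0.8, -0.6]
width: 0.0371
finger_force: 0.0
time: 10.15
tool_pos: [0.5341, 0.2158, 0.1254]
ee_rot: [-3.141, -0.152, 0.272]
wrist_force: [0.7, 0.2, 0.9]
width: 0.0327
finger_force: 0.0
w11 t 10.2 cover pitch 9.3 tool pitch 8.5 roll 0.2 rear top x,z [0.0666 0.0753] front bottom [-0.0502  0.046 ] y [-0.0382  0.0396] F [ 0.1  0.3 -0.8]
from [0.5331 0.2154 0.1229] [-3.141 -0.148  0.272] total turn [-0.03 -8.48  0.09] total shift tool [0.0455 0.0006 0.0452]
[0.0152, 0.0002, 0.0151] [-0.01, -2.83, 0.03]
[0.0159, 0.0002, 0.0143] [-0.01, -2.83, 0.03]
[0.0166, 0.0002, 0.0135] [-0.01, -2.83, 0.03]
```

```bash
python3 -m crank '[[1,[0.017,0,0.0025],[0,-4.25,0]],[1,[0.0172,0,0.0013],[0,-4.25,0]],[1,[0.0175,0,0],[0,0,0]],[1,[0,0,0.015],[0,0,0]],[1,[0,0,0.015],[0,0,0]],[1,[0,0,0],[0,0,0]]]'; python3 -c '
from h import *
p=LAMP+LR.apply([.010+.036,0,.075]); plan(p,[np.pi,0,LY],1)'
```

```text
time: 10.8
tool_pos: [0.5779, 0.2279, 0.0848]
ee_rot: [-3.141, 0.015, 0.272]
wrist_force: [-1.0, 1.0, 1.1]
width: 0.0004
finger_force: 0.0
from [0.5779 0.2279 0.0848] [-3.141  0.015  0.272] total turn [-0.02  0.85  0.1 ] total shift tool [0.0053 0.0006 0.0097]
[0.0053, 0.0006, 0.0097] [-0.02, 0.85, 0.1]
```

```bash
python3 -m crank '[[1,[0.005,0.0005,0.006],[0,0.8,0]],[1,[0,0,0.006],[0,0,0]],[1,[0,0,0.003],[0,0,0]],[1,[0,0,0],[0,0,0]]]'; python3 -m crank '[[1,[0,0,0.003],[0,0,0]],[1,[0,0,0.003],[0,0,0]],[1,[0,0,0],[0,0,0]]]'; python3 -m crank '[[1,[0,0,0.003],[0,0,0]],[1,[0,0,0.002],[0,0,0]],[1,[0,0,0],[0,0,0]]]'
```

```text
time: 11.2
tool_pos: [0.5862, 0.2297, 0.0746]
ee_rot: [-3.141, -0.008, 0.272]
wrist_force: [-0.4, -0.2, 0.3]
width: 0.0002
finger_force: 0.0
time: 11.5
tool_pos: [0.5875, 0.2301, 0.0695]
ee_rot: [-3.141, -0.011, 0.272]
wrist_force: [1.2, 0.3, 1.4]
width: 0.0003
finger_force: 0.6
time: 11.8
tool_pos: [0.5871, 0.2299, 0.0647]
ee_rot: [-3.141, -0.01, 0.272]
wrist_force: [0.5, 0.5, 0.5]
width: 0.0006
finger_force: 0.3
```

```bash
python3 -m crank '[[1,[-0.001,0,0.002],[0,0,0]],[1,[-0.001,0,0.002],[0,0,0]],[1,[0,0,0],[0,0,0]]]'; python3 -m crank '[[1,[0,0,0.002],[0,0,0]],[1,[0,0,0.002],[0,0,0]],[1,[0,0,0],[0,0,0]]]'; python3 -c '
from h import *
look("w12")'
```

```text
time: 12.1
tool_pos: [0.584, 0.229, 0.0586]
ee_rot: [-3.141, -0.006, 0.272]
wrist_force: [0.6, -0.2, -0.2]
width: 0.0002
finger_force: 0.0
time: 12.4
tool_pos: [0.5847, 0.2293, 0.0556]
ee_rot: [-3.141, -0.008, 0.272]
wrist_force: [0.2, -0.6, 0.5]
width: 0.0003
finger_force: 0.0
w12 t 12.45 cover pitch -0.2 tool pitch 0.5 roll 0.1 rear top x,z [0.1196 0.0556] front bottom [-0.0004  0.0461] y [-0.0381  0.0401] F [ 0.8 -0.2  0.4]
```

View pics/w12.png

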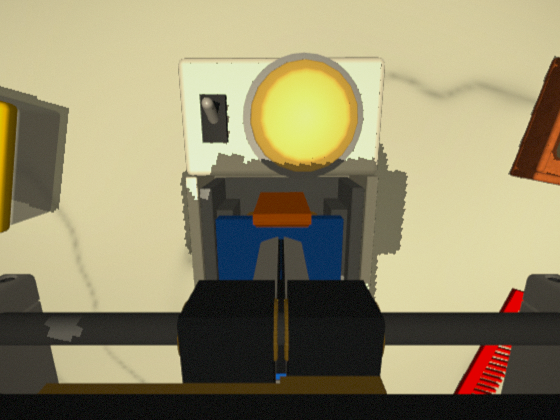

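The cover lies at about 0° and the orange catch (282,210) now overlaps its rear edge. I'll press briefly to the hard stop, then retreat and check.

```bash
python3 -m crank '[[1,[0,0,0.0015],[0,0,0]],[1,[0,0,0.0015],[0,0,0]],[1,[0,0,0],[0,0,0]]]'; python3 -m crank '[[1,[0,0,-0.01],[0,0,0]],[1,[0,0,-0.03],[0,0,0]],[1,[0,0,-0.04],[0,0,0]],[1,[-0.03,0,-0.04],[0,0,0]],[1,[-0.04,0,-0.04],[0,0,0]],[1,[-0.04,0,-0.02],[0,0,0]],[1,[0,0,0],[0,0,0]]]'; python3 -c '
from h import *
look("w13")'
```

```text
time: 12.75
tool_pos: [0.585, 0.2294, 0.0553]
ee_rot: [-3.141, -0.009, 0.272]
wrist_force: [-3.6, -0.7, 8.7]
width: 0.0004
finger_force: 4.3
time: 13.45
tool_pos: [0.4809, 0.2006, 0.2334]
ee_rot: [-3.141, -0.018, 0.272]
wrist_force: [0.8, 0.2, 0.8]
width: 0.0004
finger_force: 0.0
w13 t 13.5 cover pitch -0.0 tool pitch 0.9 roll 0.2 rear top x,z [0.0676 0.056 ] front bottom [-0.0524  0.0461] y [-0.038   0.0402] F [0.9 0.5 0.1]
```

View pics/w13.png

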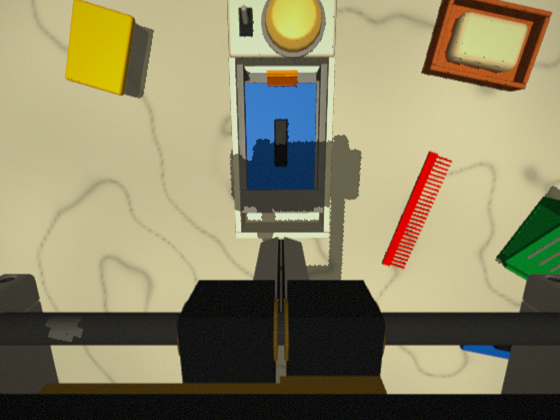

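The cover lies flat (pitch 0.0°), with its lip hidden under the roof strip (281,190) and the catch over its rear edge (282,78). The gripper is clear, so I'll hand the job in.

```bash
python3 -c '
from bench import robot
print(robot.close_job())'
```

```text
the job is handed in; nothing more can be done
None
```

The blue cover is back on the night lamp, its lip hooked under the roof strip and the orange catch snapped over its rear; it lies flat, the gripper is clear, and I handed the job in at about 13.5 s.

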